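# Make up a column of tip boxes in the carrying tray

### The arm

A 6-joint arm with a two-finger parallel gripper is mounted at the origin on a cart in front of the work surface, level with it; the furniture and walls round the work are solid. World frame = base frame: x ahead of the robot, y to its left, z up, the work surface at z = 0. Lengths are in m, angles in rad, forces in N, time in s.
With the tool pointing down it reaches from about 0.2 to 0.875 m from the base axis. Payload 3.4 kg.
Tool frame: the origin (TCP) lies between the finger pads; the fingertips stand 25 mm ahead of it and the grasp point (between the pads) lies 6 mm ahead of it (r.nose_length is the z of the fingertips in the tool frame, in m); z points along the fingers, y is the line along which they close (so a half turn about z gives the same grasp; the last joint's range is limited). The gripper opens to 94 mm and grips with 3 to 60 N. Pads are 16 mm wide; open, the fingers measure 119 mm over their backs; the gripper's body (75 mm by 177 mm) begins 78 mm behind the grasp point.
Start: joints at [-1.277, 0.276, 1.505, -0, 1.361, -0.121], TCP at [0.232, -0.526, 0.23] pointing down, gripper open.
Joint ranges: [-2.89, 2.89], [-0.75, 2.08], [0.22, 2.7], [-1.18, 4.32], [0.11, 2.71], [-2.7, 2.7]. Speed limits (rad/s): [2.57, 2.57, 3.14, 3.14, 3.14, 3.14].

### API

Orientations are given as a unit quaternion [w, x, y, z].
In Python, from plant import r, gripper_to, inverse_kinematics, vision, models, telemetry gives the robot as it stands. Calls block until the motion is done:
- r.move_to(position, orientation): joint-space move of the TCP to a pose.
- r.move_l(position, rot=None, vel=0.15, guard=None): straight line of the TCP; rot=None keeps the orientation; vel is the mean speed in m/s. With guard (N) it stops when the force on the tool has changed by that much, and returns True; else False.
- r.movej(angles): joint-space move.
- gripper_to(opening, f_grip=None): finger opening in m; f_grip is the grip in N (None keeps the last); returns when the fingers have stopped.
- r.hold(seconds).
- inverse_kinematics(position, orientation): joint angles nearest the present ones, or None.
- vision.snapshot(name): name is "side" or "top" or "wrist"; returns the picture (400x640x3 uint8, red, green, blue); there is no depth.
- vision.get_calibration(name): a dict with "fx", "fy", "cx", "cy" (pixels), "position" and "orientation" of the camera in the world. Camera axes: x right, y down, z forward; pixel columns grow to the right and rows downward; lengths in m; the calibration is good to about 2 mm. A picture is of the moment at which its call begins: read the wrist's pose just before it. get_calibration takes no time and is no camera call; for the wrist camera it gives the pose at the moment of the call.
A pose or a line that the arm cannot do raises r.PlanningError and nothing moves.
- r.sign_off(): hands the job in; it is judged then, once.
Trained networks look in the newest picture that a camera, given by its name, has taken for a name from the list of things; names that differ only in an ending like _2 or _b are one class to them, and where a whole thing is asked for, a point or a joint stands for the part that bears it (a point fixed in the world has none). Each returns a list of dicts, best first, with "score" (0 to 1); they miss things now and then, are a little off and sometimes report something else, mostly with a low value. They report only what shows in the picture. A call takes as long as a camera call. They do not tell look-alikes from the thing itself.
- models.boxes_of(thing, camera): "at" ([x, y, z] in m, in world coordinates, good to about 4 mm: the middle of the surface that is visible of it).
- models.regions_of(thing, camera): "pixels" (400x640 bool, what is visible of it).
- models.mark_of(thing, camera): "at" ([x, y, z] in m, in world coordinates, good to about 4 mm: a listed point, or the origin of a listed thing).
Readings, each from a call of its own:
- telemetry.current_t(): time.
- telemetry.current_joints(): joint angles.
- telemetry.current_dq(): joint speeds.
- telemetry.current_joint_efforts(): joint torques, N m.
- telemetry.current_ee_pos(): TCP position.
- telemetry.current_tool_rot(): TCP orientation.
- telemetry.current_wrist_force(): force on the tool from outside, world axes, zero at the start.
- telemetry.current_torque(): the same for the moment, N m.
- telemetry.current_opening(): finger opening in m.
- telemetry.current_finger_force(): force on a finger pad.
Only numpy, scipy, OpenCV 4.12 (cv2) and the standard library are available. Lean on these libraries where they do the work, as an engineer would, in place of code of your own. Each camera call takes 0.05 s, during which the arm holds its last target. There are 200 camera calls.

### The job

Shut the lid of the open pipette-tip box that stands in the steel tray, then stack the other two tip boxes on it, one lid-up on the other in either order: the one from the sloping stand and the one that stands on the worktop. Set each down squarely, edges flush with the box below, without dropping it, so that the column can be carried off in the tray; leave the other things on the bench where they are.

Things in the scene. Friction and masses are not known exactly. Their poses are not given: they have to be found in the camera images.
- open_box: The tip box that stands in the tray with its lid open: pipette-tip box (blue, clear lid): 66 mm (x; hinge lugs on the +x side stand out up to 6 mm more) by 110 mm (y) by 65 mm high, 0.11 to 0.22 kg. Origin: centre of its underside; z up through the lid. The lid is hinged along the +x long side, away from the robot; the blue part is 40 mm high.
- open_box_lid (a joint): Lid of the box in the tray: 0 = shut, 1.92 = wide open, leaning back past upright. Hinge axis along the box's y at x = +33 mm, z = 41 mm in the frame of open_box; the lid is a shell 66 mm from hinge to free edge, 110 mm wide and 24 mm deep, its upper face level with z = 65 mm of the box when shut. A stiff hinge (about 0.025 N m of friction): it stays at any angle and must be pushed right down
- lid_edge (a point): Middle of the lid's free upper edge (with the lid shut at x = -32 mm, y = 0, z = 65 mm of open_box)
- sloped_box: A closed tip box lying in the sloping stand: pipette-tip box (blue, clear lid): 66 mm (x; hinge lugs on the +x side stand out up to 6 mm more) by 110 mm (y) by 65 mm high, 0.11 to 0.22 kg. Origin: centre of its underside; z up through the lid. Its lid is clipped fast. Its y axis runs up the slope (so its two long sides face left and right), its underside lies on the deck and one end on the lip
- bench_box: A closed tip box standing upright on the worktop: pipette-tip box (blue, clear lid): 66 mm (x; hinge lugs on the +x side stand out up to 6 mm more) by 110 mm (y) by 65 mm high, 0.11 to 0.22 kg. Origin: centre of its underside; z up through the lid. Its lid is clipped fast
- tray: Low carrying tray of stainless sheet, fixed: 82 mm (x) by 126 mm (y) outside, floor 3 mm thick, rim 16 mm high, a small wire ear at either end in y. Origin at the centre of its underside. The open box stands in it with a few mm of play
- stand: Sloping stand of bent aluminium sheet, fixed: deck 118 mm long, 78 mm wide, rising at 30 degrees along its +x (away from the robot), lip 16 mm high at the low end, side flanges 7 mm. Origin on the worktop under the deck's middle, whose face is 42 mm higher; back edge 72 mm high. Close behind is the centrifuge: front at x = 0.52 to 0.57 m, y = -0.03 to 0.31 m, rim 0.25 m high
- pen: bystander, loose, to be left where it is: pen, 145 mm long, lying on the worktop. Origin at the centre of its underside
- spatula: bystander, loose, to be left where it is: steel spatula, 186 mm long, lying on the worktop. Origin at the centre of its underside
- sample_cup: bystander, loose, to be left where it is: sample cup with a screw lid, 61 mm across, 62 mm high. Origin at the centre of its underside
- filter_tin: bystander, loose, to be left where it is: round tin, 67 mm across, 33 mm high. Origin at the centre of its underside
Not all that is in view belongs to the job. Leave any yellow look-alike of the sloped_box alone.

How it is judged:
On the way, in this order (a step that is already met when the one before it is completed fails the run):
1. the lid of the box in the tray is shut (value of joint open_box_lid below 0.06 rad), for 0.2 s.
2. one of the other boxes stands squarely on the shut box, let go (value of joint open_box_lid below 0.06 rad and ((x of sloped_box in the frame of open_box between -0.007 and 0.007 m and y of sloped_box in the frame of open_box between -0.007 and 0.007 m and z of sloped_box in the frame of open_box between 0.061 and 0.069 m and angle between the x axis of sloped_box and the x axis of open_box, either way round below 0.09 rad and angle between sloped_box's own z axis and vertical below 0.06 rad and linear speed of sloped_box below 0.02 m/s and contact force between the fingers and sloped_box below 0.05 N) or (x of bench_box in the frame of open_box between -0.007 and 0.007 m and y of bench_box in the frame of open_box between -0.007 and 0.007 m and z of bench_box in the frame of open_box between 0.061 and 0.069 m and angle between the x axis of bench_box and the x axis of open_box, either way round below 0.09 rad and angle between bench_box's own z axis and vertical below 0.06 rad and linear speed of bench_box below 0.02 m/s and contact force between the fingers and bench_box below 0.05 N))), for 0.2 s.
At the end, for the whole second after the job is handed in: One upright column in the tray: lowest lid shut (under 0.06 rad), that box within 15 mm of the tray's centre; each upper box lid-up, level within 0.06 rad, within 7 mm in x and y of the box below and 0.09 rad of its heading (or a half turn), resting on it, released, at rest (value of joint open_box_lid below 0.06 rad and horizontal distance between open_box and tray below 0.015 m and angle between open_box's own z axis and vertical below 0.06 rad and linear speed of each of sloped_box, bench_box below 0.02 m/s and contact force between the fingers and sloped_box below 0.05 N and contact force between the fingers and bench_box below 0.05 N and ((x of sloped_box in the frame of open_box between -0.007 and 0.007 m and y of sloped_box in the frame of open_box between -0.007 and 0.007 m and z of sloped_box in the frame of open_box between 0.061 and 0.069 m and angle between the x axis of sloped_box and the x axis of open_box, either way round below 0.09 rad and angle between each of sloped_box, bench_box's own z axis and vertical below 0.06 rad and x of bench_box in the frame of sloped_box between -0.007 and 0.007 m and y of bench_box in the frame of sloped_box between -0.007 and 0.007 m and z of bench_box in the frame of sloped_box between 0.061 and 0.069 m and angle between the x axis of bench_box and the x axis of sloped_box, either way round below 0.09 rad) or (x of bench_box in the frame of open_box between -0.007 and 0.007 m and y of bench_box in the frame of open_box between -0.007 and 0.007 m and z of bench_box in the frame of open_box between 0.061 and 0.069 m and angle between the x axis of bench_box and the x axis of open_box, either way round below 0.09 rad and angle between each of bench_box, sloped_box's own z axis and vertical below 0.06 rad and x of sloped_box in the frame of bench_box between -0.007 and 0.007 m and y of sloped_box in the frame of bench_box between -0.007 and 0.007 m and z of sloped_box in the frame of bench_box between 0.061 and 0.069 m and angle between the x axis of sloped_box and the x axis of bench_box, either way round below 0.09 rad))); the robot touches nothing.
It fails at once if a box is let fall or topples: it moves faster than 0.35 m/s with no finger on it ((linear speed of sloped_box above 0.35 m/s and contact force between the fingers and sloped_box below 0.05 N) or (linear speed of bench_box above 0.35 m/s and contact force between the fingers and bench_box below 0.05 N)).
It fails at once if a bystander (pen, spatula, sample cup, filter tin) is moved more than 30 mm (distance of any of pen, spatula, sample_cup, filter_tin from where it was at the start of the episode above 0.03 m).
It also fails if it takes over 70 s, if anything falls off the work surface, if the arm or the gripper's body presses on something with over 40 N, if the wrist force passes 120 N, or if a joint passes its speed limit or range.

## Working session

There is one attempt and no reset: what is moved stays moved. The work goes in short steps, each a Python script; the robot and the scene stay as the last script left them, time stands still between calls to the robot, and variables do not carry over. Pictures are saved under pics/ and viewed, at most 10 in all, crops included, and the job is handed in when it is done.

```bash
ls; mkdir -p pics; python3 - <<'E'
from plant import *
import cv2, numpy as np
for c in ("side","top"):
    im=vision.snapshot(c); cv2.imwrite(f"pics/{c}0.png",im[:,:,::-1])
    k=vision.get_calibration(c); print(c,{a:np.round(b,3) for a,b in k.items()})
    for t in ("open_box","sloped_box","bench_box","tray","stand","lid_edge","pen","spatula","sample_cup","filter_tin"):
        m=models.mark_of(t,c); print(t,[(np.round(d["at"],3).tolist(),round(d["score"],2)) for d in m])
print(telemetry.current_t(), r.nose_length)
E
```

```text
pics
side {'fx': np.float64(380.004), 'fy': np.float64(380.004), 'cx': np.float64(324.168), 'cy': np.float64(191.108), 'position': array([ 0.456, -1.008,  0.797]), 'orientation': array([-0.478,  0.877, -0.037,  0.027])}
open_box [([0.484, -0.365, 0.007], 0.77)]
sloped_box [([0.428, 0.554, 0.066], 0.83), ([0.465, 0.168, 0.036], 0.73)]
bench_box [([0.486, -0.364, -0.006], 0.71)]
tray [([0.482, -0.369, -0.008], 0.93)]
stand [([0.471, 0.173, 0.002], 0.63), ([0.473, -0.005, 0.002], 0.36)]
lid_edge [([0.533, -0.353, 0.109], 0.73), ([0.483, -0.367, -0.006], 0.37)]
pen [([0.452, 0.406, -0.001], 0.56)]
spatula [([0.721, -0.088, -0.004], 0.42)]
sample_cup [([0.472, -0.003, 0.001], 0.67), ([0.486, -0.141, -0.003], 0.37)]
filter_tin []
top {'fx': np.float64(515.521), 'fy': np.float64(515.521), 'cx': np.float64(317.102), 'cy': np.float64(199.786), 'position': array([0.435, 0.081, 1.7  ]), 'orientation': array([-0.026,  0.71 , -0.703,  0.032])}
open_box [([0.486, -0.368, 0.001], 0.91)]
sloped_box [([0.423, 0.554, 0.064], 0.95), ([0.467, 0.175, 0.042], 0.77), ([0.717, -0.084, -0.001], 0.51)]
bench_box [([0.488, -0.136, 0.0], 0.68)]
tray [([0.483, -0.366, 0.001], 0.58)]
stand [([0.467, 0.173, 0.038], 0.67), ([0.47, 0.169, -0.0], 0.65)]
lid_edge [([0.537, -0.358, 0.111], 0.67), ([0.718, -0.084, -0.002], 0.66)]
pen [([0.45, 0.406, -0.0], 0.7)]
spatula [([0.719, -0.084, -0.001], 0.64)]
sample_cup [([0.472, 0.002, -0.0], 0.54)]
filter_tin [([0.579, 0.47, 0.003], 0.64)]
1.1 0.025
```

View pics/side0.png

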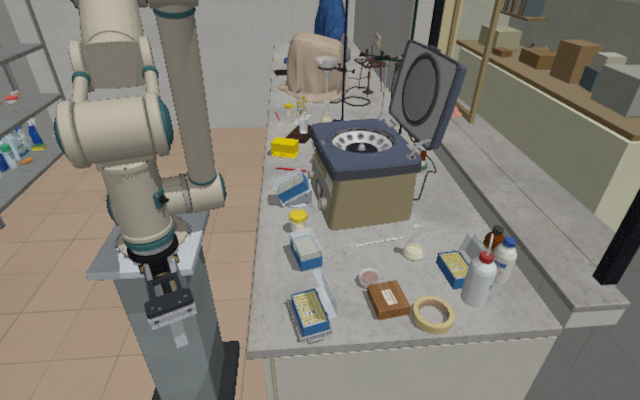

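View pics/top0.png

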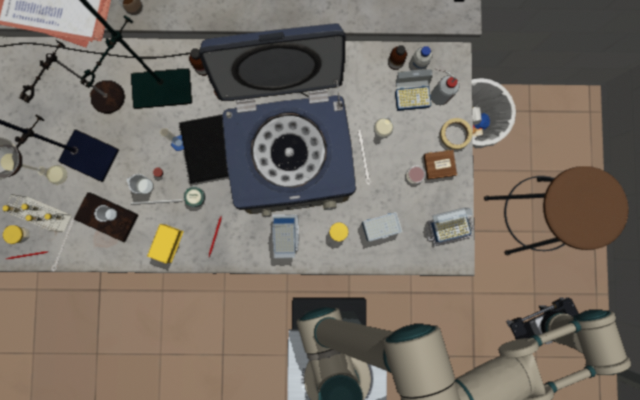

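Side and top pictures agree on these candidates:
- **Open box in the tray:** top picture (452,228). The other open tip box, far right at (412,92), has no tray, so I leave it alone.
- **Bench box:** top (381,228), side (306,250).
- **Sloped box:** blue/clear in the stand at top (285,238). The yellow look-alike is at (165,243) and stays where it is.

Next I check these choices from close by with the wrist camera.

```bash
cat > h.py <<'E'
from plant import *
import cv2, numpy as np
from scipy.spatial.transform import Rotation as Rn
def rot(yaw, tilt=0):
    """tool down, tool y (closing line) at angle yaw from world x... tilt about the closing line"""
    y=np.array([np.cos(yaw),np.sin(yaw),0]); z=np.array([0,0,-1.]); x=np.cross(y,z)
    R=Rn.from_rotvec(tilt*y)*Rn.from_matrix(np.c_[x,y,z]); return R
def quat(R):
    return np.roll(R.as_quat(),1)
def fromq(q): return Rn.from_quat(np.roll(q,-1))
def cam(c):
    k=vision.get_calibration(c); return k, fromq(k["orientation"]).as_matrix(), np.array(k["position"])
def proj(p,C):
    k,R,t=C; q=(np.atleast_2d(p)-t)@R; return np.c_[k["fx"]*q[:,0]/q[:,2]+k["cx"],k["fy"]*q[:,1]/q[:,2]+k["cy"]]
def ray(uv,z,C):
    k,R,t=C; uv=np.atleast_2d(uv); d=np.c_[(uv[:,0]-k["cx"])/k["fx"],(uv[:,1]-k["cy"])/k["fy"],np.ones(len(uv))]@R.T
    return t+d*((z-t[2])/d[:,2])[:,None]
def snap(c,name):
    C=cam(c); im=vision.snapshot(c); cv2.imwrite(f"pics/{name}.png",im[:,:,::-1]); np.savez(f"pics/{name}.npz",K=[C[0][a] for a in("fx","fy","cx","cy")],R=C[1],t=C[2]); return im,C
def load(name):
    d=np.load(f"pics/{name}.npz"); return dict(zip(("fx","fy","cx","cy"),d["K"])),d["R"],d["t"]
E
python3 - <<'E'
from h import *
q=telemetry.current_tool_rot(); print(np.round(fromq(q).as_matrix(),2).tolist())
# closing line along world x (box x); pick the wrist turn with small last joint
for yaw in (0,np.pi,np.pi/2,-np.pi/2):
    for p in ([.42,-.25,.42],[.4,.17,.42],[.485,-.366,.2],[.485,-.366,.3]):
        j=inverse_kinematics(p,quat(rot(yaw))); print(round(yaw,2),p,None if j is None else np.round(j,2).tolist())
E
```

```text
[[0.92, 0.4, 0.0], [0.4, -0.92, -0.0], [-0.0, 0.0, -1.0]]
0 [0.42, -0.25, 0.42] [-0.68, 0.09, 1.28, -0.0, 1.76, -0.68]
0 [0.4, 0.17, 0.42] [0.24, 0.01, 1.38, -0.0, 1.76, 0.24]
0 [0.485, -0.366, 0.2] [-0.76, 0.34, 1.48, -0.0, 1.32, -0.76]
0 [0.485, -0.366, 0.3] [-0.76, 0.3, 1.3, -0.0, 1.54, -0.76]
3.14 [0.42, -0.25, 0.42] [-0.68, 0.09, 1.28, -0.0, 1.76, 2.46]
3.14 [0.4, 0.17, 0.42] None
3.14 [0.485, -0.366, 0.2] [-0.76, 0.34, 1.48, -0.0, 1.32, 2.38]
3.14 [0.485, -0.366, 0.3] [-0.76, 0.3, 1.3, -0.0, 1.54, 2.38]
1.57 [0.42, -0.25, 0.42] [-0.68, 0.09, 1.28, -0.0, 1.76, -2.25]
1.57 [0.4, 0.17, 0.42] [0.24, 0.01, 1.38, -0.0, 1.76, -1.33]
1.57 [0.485, -0.366, 0.2] [-0.76, 0.34, 1.48, -0.0, 1.32, -2.33]
1.57 [0.485, -0.366, 0.3] [-0.76, 0.3, 1.3, -0.0, 1.54, -2.33]
-1.57 [0.42, -0.25, 0.42] [-0.68, 0.09, 1.28, -0.0, 1.76, 0.89]
-1.57 [0.4, 0.17, 0.42] [0.24, 0.01, 1.38, -0.0, 1.76, 1.81]
-1.57 [0.485, -0.366, 0.2] [-0.76, 0.34, 1.48, -0.0, 1.32, 0.81]
-1.57 [0.485, -0.366, 0.3] [-0.76, 0.3, 1.3, -0.0, 1.54, 0.81]
```

```bash
python3 - <<'E'
from h import *
r.move_to([.42,-.25,.40],quat(rot(-np.pi/2)))
im,C=snap("wrist","w1"); print(np.round(C[2],3),np.round(C[1][:,2],2),C[0]["fx"])
for t in ("open_box","bench_box","lid_edge","tray"):
    print(t,[(np.round(d["at"],3).tolist(),round(d["score"],2)) for d in models.mark_of(t,"wrist")])
print(telemetry.current_t())
E
```

```text
[ 0.498 -0.25   0.554] [-0.27 -0.   -0.96] 299.59482426699014
open_box [([0.485, -0.369, 0.002], 0.69)]
bench_box [([0.489, -0.138, -0.003], 0.59)]
lid_edge [([0.533, -0.352, 0.112], 0.58)]
tray []
2.75
```

View pics/w1.png

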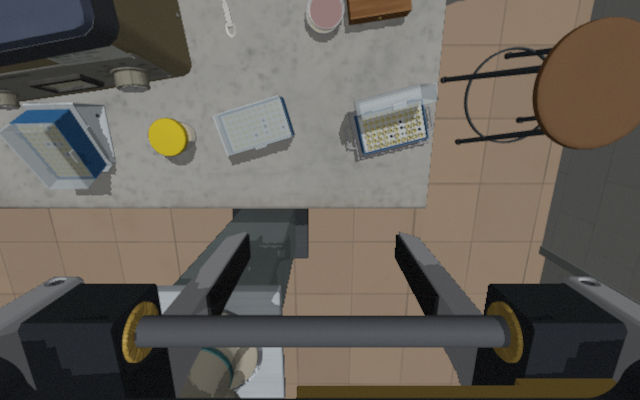

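The wrist picture shows the open box in its tray at (392,125), lid up on the far side. The bench box is at (254,125), turned by about 10–15°. The sloped box in its stand is at (65,145), and the yellow cup between them is at (168,137). I crop in to measure edges.

```bash
python3 - <<'E'
import cv2
im=cv2.imread("pics/w1.png")[75:175,200:450]; cv2.imwrite("pics/w1c.png",cv2.resize(im,None,fx=3.2,fy=3.2,interpolation=cv2.INTER_CUBIC))
E
```

```text
(no output)
```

View pics/w1c.png

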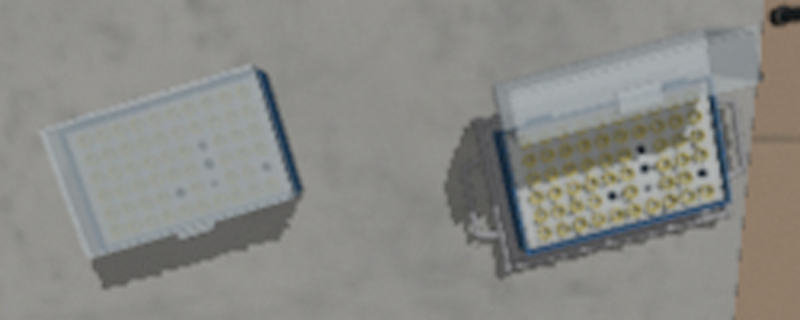

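```bash
python3 - <<'E'
from h import *
C=load("w1")
def P(c,z): return ray(np.array(c)/3.2+[200,75],z,C)
b=P([(43,131),(252,68),(293,196),(92,258)],.065)
print(np.round(b,4)); d=np.diff(np.r_[b,b[:1]],axis=0); print("edges",np.round(np.linalg.norm(d,axis=1),4),"yaw",np.round([np.arctan2(-d[0,0],-d[0,1])*-1,np.arctan2(d[2,0],d[2,1])*-1],3),"c",b.mean(0))
o=P([(497,130),(712,94),(729,204),(527,250)],.043); print(np.round(o,4)); d=np.diff(np.r_[o,o[:1]],axis=0)
print(np.round(np.linalg.norm(d,axis=1),4),"yaw",-np.arctan2(d[2,0],d[2,1]),o.mean(0))
l=P([(497,85),(706,33)],.11); print("lid edge",l, l.mean(0))
E
```

```text
[[ 0.5012 -0.0803  0.065 ]
 [ 0.5304 -0.1837  0.065 ]
 [ 0.4702 -0.2018  0.065 ]
 [ 0.4394 -0.099   0.065 ]]
edges [0.1074 0.0629 0.1073 0.0646] yaw [0.275 0.291] c [ 0.48530037 -0.1412121   0.065     ]
[[ 0.502  -0.3048  0.043 ]
 [ 0.5195 -0.4132  0.043 ]
 [ 0.4649 -0.4271  0.043 ]
 [ 0.4411 -0.3226  0.043 ]]
[0.1098 0.0563 0.1072 0.0634] yaw 0.22446738498132493 [ 0.48185578 -0.36691762  0.043     ]
lid edge [[ 0.52038806 -0.29710391  0.11      ]
 [ 0.54176893 -0.38693057  0.11      ]] [ 0.53107849 -0.34201724  0.11      ]
```

```bash
cat > lid.py <<'E'
from h import *
o=np.array([.485,-.368,.003]); yaw=.224
B=Rn.from_euler("z",yaw).as_matrix(); q=quat(rot(yaw-np.pi/2))
def tcp(x,z): return o+B@np.array([x+.008,0,z+.025])      # x,z: front lower finger corner in the box frame
def path(th,s): return tcp(.033-s*np.cos(th)+.024*np.sin(th), .041+s*np.sin(th)+.024*np.cos(th))
E
python3 - <<'E'
from lid import *
gripper_to(0.0)
r.move_to(tcp(.095,.2),q)
r.move_l(tcp(.095,.09),vel=.25)
ths=np.r_[1.55,1.3,1.05,.8,.55,.3,.1]
for th in ths:
    s=np.interp(th,[0,1.5],[.058,.046]); g=r.move_l(path(th,s),vel=.15,guard=15); 
    if g: print("guard",th); break
p=path(0,.058); print(r.move_l(p-[0,0,.008],vel=.05,guard=15), telemetry.current_ee_pos()-p, telemetry.current_wrist_force())
r.move_l(np.array(telemetry.current_ee_pos())+[0,0,.10],vel=.3)
r.move_to([.40,-.25,.40],quat(rot(-np.pi/2))); 
im,C=snap("wrist","w2"); print(telemetry.current_t())
cv2.imwrite("pics/w2c.png",cv2.resize(im[:200,200:450,::-1],None,fx=3,fy=3,interpolation=cv2.INTER_CUBIC))
print([(np.round(d["at"],3).tolist(),round(d["score"],2)) for d in models.mark_of("lid_edge","wrist")],[(np.round(d["at"],3).tolist(),round(d["score"],2)) for d in models.mark_of("open_box","wrist")])
E
```

```text
True [ 0.00281454 -0.00048373 -0.00026134] [-0.20095553  2.14959303  8.53809301]
9.475
[([0.449, -0.375, 0.069], 0.6)] [([0.485, -0.372, 0.003], 0.91)]
```

View pics/w2c.png

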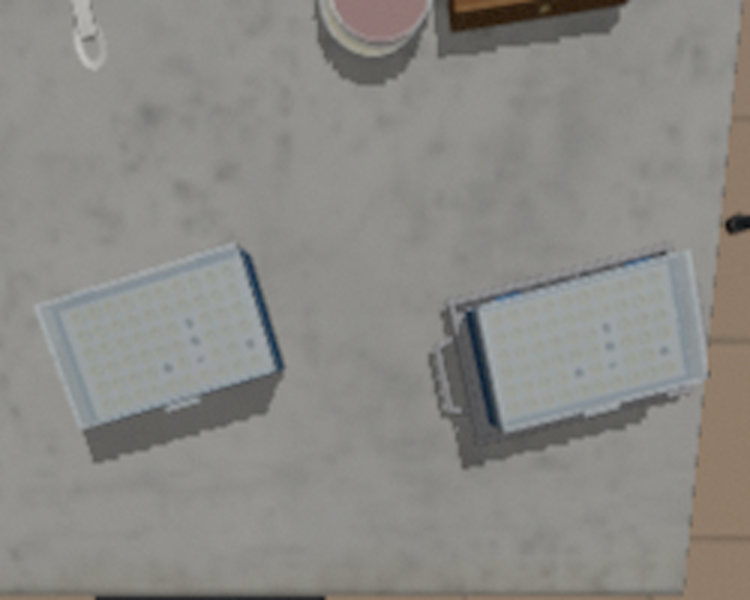

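The lid lies flat on the tray box, with its top corners at about (478,308), (688,251), (705,382), (497,432) in the crop. The bench box corners are (37,306), (238,245), (278,372), (85,430). Next I fit both poses.

```bash
cat >> h.py <<'E'
from scipy.optimize import least_squares
def fit(uv,z,C,g):
    """rect 66x110 with top at z: uv order (+x+y),(+x-y),(-x-y),(-x+y); -> x,y,yaw, rms px"""
    L=np.array([(33,55),(33,-55),(-33,-55),(-33,55)])*1e-3
    def f(p):
        w=L@np.array([[np.cos(p[2]),np.sin(p[2])],[-np.sin(p[2]),np.cos(p[2])]])+p[:2]
        return (proj(np.c_[w,np.full(4,z)],C)-uv).ravel()
    s=least_squares(f,g); return s.x,np.sqrt(np.mean(s.fun**2))
E
python3 - <<'E'
from h import *
C=load("w2"); c=lambda a: np.array(a)/3+[200,0]
print(fit(c([(37,306),(238,245),(279,372),(85,430)]),.065,C,[.485,-.14,.28]))
print(fit(c([(476,308),(688,251),(706,382),(497,433)]),.068,C,[.485,-.37,.22]))
from h import *
for y in (0.28,): 
    for t in (y,y+np.pi):
        for p in ([.487,-.14,.05],[.485,-.37,.12],[.485,-.37,.3]):
            j=inverse_kinematics(p,quat(rot(t))); print(t,p,None if j is None else np.round(j,2))
E
```

```text
(array([ 0.48495884, -0.14199716,  0.28226073]), np.float64(0.4718668516738768))
(array([ 0.48256183, -0.3657426 ,  0.24120592]), np.float64(0.4566329807781242))
0.28 [0.487, -0.14, 0.05] [-0.42  0.35  1.91 -0.    0.88 -0.7 ]
0.28 [0.485, -0.37, 0.12] [-0.77  0.41  1.59 -0.    1.14 -1.05]
0.28 [0.485, -0.37, 0.3] [-0.77  0.3   1.3  -0.    1.54 -1.05]
3.4215926535897934 [0.487, -0.14, 0.05] [-0.42  0.35  1.91 -0.    0.88  2.44]
3.4215926535897934 [0.485, -0.37, 0.12] [-0.77  0.41  1.59 -0.    1.14  2.1 ]
3.4215926535897934 [0.485, -0.37, 0.3] [-0.77  0.3   1.3  -0.    1.54  2.1 ]
```

```bash
python3 - <<'E'
from h import *
b=np.array([.4855,-.1412]); by=.282; o=np.array([.483,-.3665]); oy=.241
gz=.032
q=quat(rot(by+np.pi)); q2=quat(rot(oy+np.pi))
gripper_to(.094)
r.move_to([*b,.16],q)
print(r.move_l([*b,gz],vel=.2,guard=8))
gripper_to(.05,f_grip=25); print("open",telemetry.current_opening(),telemetry.current_finger_force())
r.move_l([*b,gz+.17],vel=.25)
print("open",telemetry.current_opening(),telemetry.current_wrist_force())
r.move_l([*o,gz+.068+.08],rot=q2,vel=.25)
r.move_l([*o,gz+.068+.004],vel=.15)
r.hold(.2)
print(r.move_l([*o,gz+.068-.004],vel=.02,guard=2.5),telemetry.current_ee_pos(),telemetry.current_wrist_force(),telemetry.current_opening())
print(telemetry.current_t())
E
```

```text
False
open 0.06611362004678434 24.988651424646378
open 0.06631552368535877 [ 0.00166577 -0.09305234 -0.93245905]
True [ 0.48330722 -0.36695844  0.10033768] [-0.19625496  0.02104817  5.1562353 ] 0.06603745030783842
16.825
```

```bash
python3 - <<'E'
from h import *
gripper_to(.078); gripper_to(.094)
p=np.array(telemetry.current_ee_pos())
r.move_l(p+[0,0,.13],vel=.3)
r.move_to([.47,-.366,.36],quat(rot(-np.pi/2)))
im,C=snap("wrist","w3"); g=proj([.483,-.3665,.1],C)[0]; print(g)
x0,y0=int(g[0])-100,max(0,int(g[1])-75); print(x0,y0)
cv2.imwrite("pics/w3c.png",cv2.resize(im[y0:y0+150,x0:x0+200,::-1],None,fx=4,fy=4,interpolation=cv2.INTER_CUBIC))
print(telemetry.current_t())
r.move_to([.36,.17,.40],quat(rot(-np.pi/2)))
im,C=snap("wrist","w4"); g=proj([.465,.17,.08],C)[0]; print(g)
x0,y0=int(g[0])-100,max(0,int(g[1])-75); print(x0,y0)
cv2.imwrite("pics/w4c.png",cv2.resize(im[y0:y0+150,x0:x0+200,::-1],None,fx=4,fy=4,interpolation=cv2.INTER_CUBIC))
for t in ("sloped_box","stand"): print(t,[(np.round(d["at"],3).tolist(),round(d["score"],2)) for d in models.mark_of(t,"wrist")])
print(telemetry.current_t())
E
```

```text
[323.01498861 166.7394732 ]
223 91
19.575
[321.7035414  100.19720183]
221 25
sloped_box [([0.471, 0.172, 0.035], 0.77), ([0.428, 0.552, 0.063], 0.63)]
stand []
21.7
```

View pics/w3c.png

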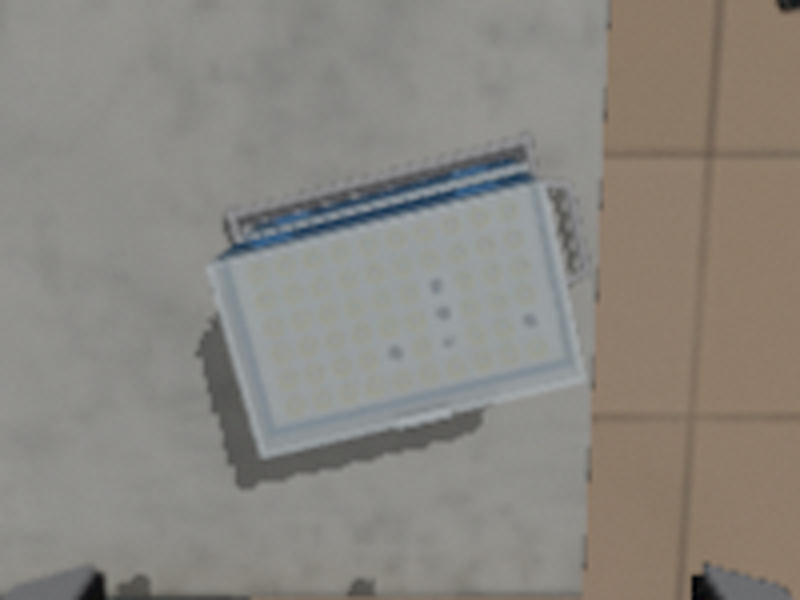

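View pics/w4c.png

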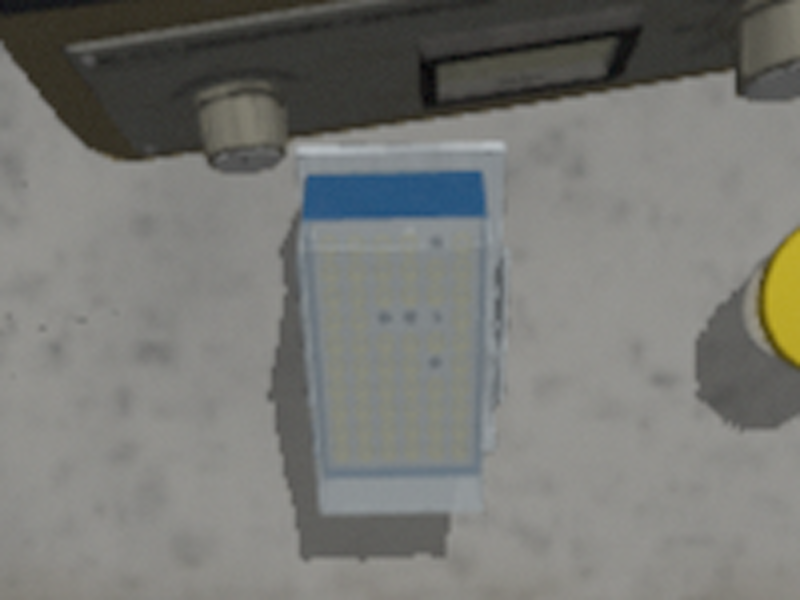

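w3 shows the bench box flush on the tray box, with top corners at crop (210,262), (547,184), (583,380), (265,457). The lower hinge edges peep out parallel behind it. w4 shows the blue sloped box in the stand: upper end wall from (305,174) to (486,172), lower lid edge at row 475, hinge lugs on the right. I fit both.

```bash
python3 - <<'E'
from h import *
C=load("w3"); c=lambda a: np.array(a)/4+[223,91]
s,e=fit(c([(212,262),(547,184),(584,381),(265,457)]),.133,C,[.483,-.3665,.24]); print("upper",s,e)
B=Rn.from_euler("z",s[2]).as_matrix()
for n,p in (("up base bottom back",[(.033,.055,.068),(.033,-.055,.068)]),("low base bottom back",[(.033,.055,.003),(.033,-.055,.003)]),("low base top",[(.033,.055,.043),(.033,-.055,.043)])):
    w=np.array(p)@B.T+[s[0],s[1],0]; print(n,np.round((proj(w,C)-[223,91])*4).tolist())
C=load("w4"); uv=np.array([(305,174),(486,172),(303,218),(487,217),(324,475),(482,475)])/4+[221,25]
L=np.array([(-33,55,0),(33,55,0),(-33,55,40),(33,55,40),(-33,-55,65),(33,-55,65)])*1e-3
def box(p): return Rn.from_euler("z",p[3])*Rn.from_euler("y",-np.pi/6)*Rn.from_euler("z",-np.pi/2)
f=lambda p:(proj(box(p).apply(L)+p[:3],C)-uv).ravel()
s=least_squares(f,[.465,.17,.04,0]); print("sloped",s.x,np.round(f(s.x).reshape(-1,2),1).tolist())
Rm=box([0,0,0,0]).as_matrix(); print(np.round(Rm,2).tolist())
# constrained to the deck: z = .042+(x-sx)*tan30, sx from net ~.470
E
```

```text
upper [ 0.48148227 -0.36675056  0.23116724] 0.8178381067648041
up base bottom back [[234.0, 241.0], [528.0, 170.0]]
low base bottom back [[255.0, 224.0], [511.0, 162.0]]
low base top [[243.0, 234.0], [521.0, 167.0]]
sloped [ 0.47223566  0.17211249 -0.01543771  0.01975973] [[2.8, -0.2], [-2.8, -0.6], [2.3, -1.0], [-1.8, -1.6], [0.9, 2.3], [-1.5, 1.5]]
[[0.0, 0.87, -0.5], [-1.0, 0.0, 0.0], [0.0, 0.5, 0.87]]
```

```bash
python3 - <<'E'
from h import *
C=load("w4"); uv=np.array([(305,174),(486,172),(303,218),(487,217),(320,513),(484,512)])/4+[221,25]
L=np.array([(-33,55,0),(33,55,0),(-33,55,40),(33,55,40),(-33,-55,65),(33,-55,65)])*1e-3
def box(p): return Rn.from_euler("z",p[3])*Rn.from_euler("y",-np.pi/6)*Rn.from_euler("z",-np.pi/2)
f=lambda p:(proj(box(p).apply(L)+p[:3],C)-uv).ravel()
s=least_squares(f,[.465,.17,.04,0]); print("sloped",s.x,np.round(f(s.x).reshape(-1,2),1).tolist())
p=s.x; G=box(p).apply([0,0,.032])+p[:3]; q=quat(rot(-np.pi/2+p[3],np.pi/6)); print(G, fromq(q).as_matrix()[:,2], -box(p).as_matrix()[:,2])
for d in (0,.1,.15):
    j=inverse_kinematics(G+box(p).as_matrix()[:,2]*(.006+d),q); print(None if j is None else np.round(j,2))
print(np.round(inverse_kinematics([.4,.1,.33],quat(rot(-np.pi/2-.7))),2),np.round(inverse_kinematics([.483,-.3665,.25],quat(rot(np.pi+.24))),2))
E
```

```text
sloped [0.4643395  0.17202145 0.0354604  0.01596338] [[0.8, -0.1], [-0.8, -0.3], [-0.1, 0.3], [0.5, -0.3], [-0.0, 0.4], [-0.4, -0.0]]
[0.44834154 0.17176605 0.06317321] [ 0.49993629  0.00798135 -0.8660254 ] [ 0.49993629  0.00798135 -0.8660254 ]
None
[ 0.41 -0.07  2.26 -0.41  0.5   2.28]
[ 0.45 -0.17  2.21 -0.35  0.65  2.24]
[ 0.08 -0.02  1.62 -0.    1.55  2.35] [-0.76  0.31  1.4  -0.    1.43  2.14]
```

```bash
python3 - <<'E'
from h import *
G=np.array([.4483,.1718,.0632]); yw=.016
for base in (-np.pi/2,np.pi/2):
  for t in (30,25,20,15,10,0):
    R=rot(base+yw,np.radians(t if base<0 else -t)); z=R.as_matrix()[:,2]
    o=[inverse_kinematics(G-z*(.006+d),quat(R)) for d in (0,.05,.1)]
    print(round(base,1),t,np.round(z,2),[None if j is None else np.round(j,2).tolist() for j in o])
P=np.array([.4815,-.3667,.133+.032])
# box turns so its y -> -y world: tool yaw pi+.235, extra tilt
for t in (5,10,15,20,30):
  for sg in (1,-1):
    for yaw in (np.pi+.235,.235):
      R=rot(yaw,sg*np.radians(t)); z=R.as_matrix()[:,2]
      j=inverse_kinematics(P-z*.006,quat(R)); print("place",t,sg,round(yaw,2),np.round(z,2),None if j is None else np.round(j,2).tolist())
E
```

```text
-1.6 30 [ 0.5   0.01 -0.87] [None, [0.38, 0.04, 2.31, -0.54, 0.35, 2.4], [0.41, -0.07, 2.26, -0.41, 0.5, 2.28]]
-1.6 25 [ 0.42  0.01 -0.91] [[0.32, 0.16, 2.27, -0.42, 0.32, 2.24], [0.34, 0.05, 2.23, -0.31, 0.46, 2.14], [0.36, -0.05, 2.18, -0.25, 0.61, 2.1]]
-1.6 20 [ 0.34  0.01 -0.94] [[0.29, 0.17, 2.2, -0.22, 0.44, 2.03], [0.31, 0.07, 2.16, -0.18, 0.58, 2.0], [0.32, -0.02, 2.1, -0.16, 0.73, 1.98]]
-1.6 15 [ 0.26  0.   -0.97] [[0.27, 0.19, 2.14, -0.12, 0.56, 1.92], [0.28, 0.1, 2.09, -0.1, 0.7, 1.91], [0.29, 0.02, 2.03, -0.09, 0.84, 1.9]]
-1.6 10 [ 0.17  0.   -0.98] [[0.25, 0.22, 2.07, -0.06, 0.68, 1.85], [0.26, 0.14, 2.01, -0.06, 0.82, 1.85], [0.26, 0.07, 1.95, -0.05, 0.95, 1.84]]
-1.6 0 [ 0.  0. -1.] [[0.22, 0.29, 1.94, -0.0, 0.91, 1.78], [0.22, 0.23, 1.87, -0.0, 1.04, 1.78], [0.22, 0.18, 1.8, -0.0, 1.16, 1.78]]
1.6 30 [ 0.5   0.01 -0.87] [[0.35, 0.16, 2.34, -0.86, 0.22, -0.43], [0.38, 0.04, 2.31, -0.54, 0.35, -0.74], [0.41, -0.07, 2.26, -0.41, 0.5, -0.86]]
1.6 25 [ 0.42  0.01 -0.91] [[0.32, 0.16, 2.27, -0.42, 0.32, -0.9], [0.34, 0.05, 2.23, -0.31, 0.46, -1.0], [0.36, -0.05, 2.18, -
[... 1356 characters left out ...]
[-0.06  0.25 -0.97] [-0.84, 0.48, 1.37, 0.12, 1.53, 2.05]
place 15 -1 0.23 [ 0.06 -0.25 -0.97] [-0.67, 0.27, 1.71, -0.2, 0.97, -0.81]
place 20 1 3.38 [ 0.08 -0.33 -0.94] [-0.63, 0.25, 1.76, -0.29, 0.88, 2.43]
place 20 1 0.23 [-0.08  0.33 -0.94] [-0.86, 0.52, 1.31, 0.16, 1.62, -1.11]
place 20 -1 3.38 [-0.08  0.33 -0.94] [-0.86, 0.52, 1.31, 0.16, 1.62, 2.03]
place 20 -1 0.23 [ 0.08 -0.33 -0.94] [-0.63, 0.25, 1.76, -0.29, 0.88, -0.71]
place 30 1 3.38 [ 0.12 -0.49 -0.87] None
place 30 1 0.23 [-0.12  0.49 -0.87] [-0.9, 0.61, 1.21, 0.22, 1.79, -1.14]
place 30 -1 3.38 [-0.12  0.49 -0.87] [-0.9, 0.61, 1.21, 0.22, 1.79, 2.0]
place 30 -1 0.23 [ 0.12 -0.49 -0.87] [-0.55, 0.22, 1.88, -0.56, 0.74, -0.42]
```

```bash
cat > s.py <<'E'
from h import *
bp=np.array([.4643,.1720,.0357]); Rb=Rn.from_euler("z",.016)*Rn.from_euler("y",-np.pi/6)*Rn.from_euler("z",-np.pi/2)
n=Rb.as_matrix()[:,2]; Rt=rot(np.pi/2+.016,-np.radians(20)); rel=Rb.inv()*Rt
g=Rb.apply([0,0,.032])+bp; T=g-.006*Rt.as_matrix()[:,2]; tl=Rb.inv().apply(T-bp)   # TCP in the box frame
def place(p,yaw): R=Rn.from_euler("z",yaw); return R.apply(tl)+p, quat(R*rel)
E
python3 - <<'E'
from s import *
top=np.array([.483,-.3668,.133]); yaw=.237+np.pi
q=quat(Rt)
r.move_to(T+n*.13,q)
print(r.move_l(T,vel=.15,guard=8),telemetry.current_ee_pos()-T)
gripper_to(.05,f_grip=25); print("open",telemetry.current_opening(),telemetry.current_finger_force())
r.move_l(T+n*.03,vel=.08); r.move_l(T+n*.14,vel=.2); print("open",telemetry.current_opening(),telemetry.current_wrist_force(),telemetry.current_t())
p,qq=place(top+[-.06,.16,.16],yaw); print(inverse_kinematics(p,qq)); r.move_to(p,qq)
r.move_l(place(top+[0,0,.08],yaw)[0],vel=.25)
im,C=snap("side","s2"); g=proj(top,C)[0]; print(g,telemetry.current_t())
x0,y0=int(g[0])-70,int(g[1])-70
cv2.imwrite("pics/s2c.png",cv2.resize(im[y0:y0+120,x0:x0+140,::-1],None,fx=5,fy=5,interpolation=cv2.INTER_CUBIC))
E
```

```text
False [6.18295021e-05 7.06528041e-05 4.13041171e-04]
open 0.06612757820644041 24.997386261820793
open 0.06581528060153735 [ 0.5003898   0.19726835 -1.98738316] 27.0
[-0.68674752  0.14334579  1.4487336   0.10560822  1.68862732 -0.91863428]
[307.46166291 280.68468048] 29.4583
```

View pics/s2c.png

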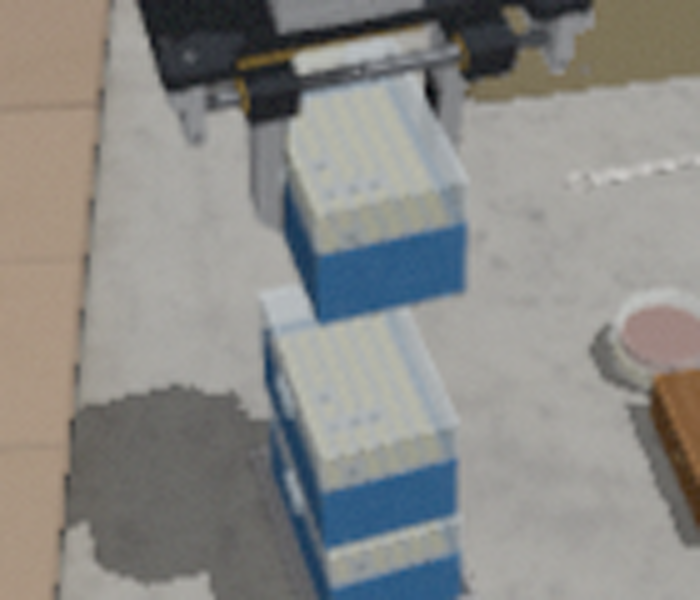

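The held box is level over the two-box column. Its near-end bottom corners are at crop (320,323) and (465,292), and the stacked box's are at (325,546) and (458,512). I check these against prediction before lowering.

```bash
python3 - <<'E'
from h import *
C=load("s2"); B=Rn.from_euler("z",.237)
off=np.array([307-70,280-70])
for z,uv in ((.213,[(320,323),(465,292)]),(.068,[(325,546),(458,512)])):
    w=B.apply([(-.033,-.055,0),(.033,-.055,0)])+[.483,-.3668,z]
    m=np.array(uv)/5+off; pr=proj(w,C); dd=ray(m,z,C)-w
    print(z,np.round(m-pr,1).tolist(),"offset in box frame mm",np.round(B.inv().apply(dd)*1e3,1).tolist())
E
```

```text
0.213 [[1.5, -0.9], [1.0, -0.2]] offset in box frame mm [[3.7, 1.6, -0.0], [2.2, -0.1, -0.0]]
0.068 [[1.0, -1.5], [0.7, -1.0]] offset in box frame mm [[3.4, 3.3, 0.0], [2.7, 2.3, 0.0]]
```

```bash
python3 - <<'E'
from s import *
yaw=.237+np.pi
top=np.array([.483,-.3668,.133])+Rn.from_euler("z",.237).apply([0,.001,0])
r.move_l(place(top+[0,0,.005],yaw)[0],vel=.12); r.hold(.3)
print(r.move_l(place(top-[0,0,.005],yaw)[0],vel=.02,guard=2.5),telemetry.current_ee_pos()-place(top,yaw)[0],telemetry.current_wrist_force())
gripper_to(.074); gripper_to(.094)
p=np.array(telemetry.current_ee_pos()); z=fromq(telemetry.current_tool_rot()).as_matrix()[:,2]
r.move_l(p-z*.11,vel=.2)
r.move_to([.44,-.30,.45],quat(rot(-np.pi/2)))
im,C=snap("wrist","w5"); g=proj([.483,-.3665,.15],C)[0]
x0,y0=int(g[0])-100,max(0,int(g[1])-75); print(x0,y0)
cv2.imwrite("pics/w5c.png",cv2.resize(im[y0:y0+150,x0:x0+200,::-1],None,fx=4,fy=4,interpolation=cv2.INTER_CUBIC))
im,C=snap("side","s3"); print(telemetry.current_t())
cv2.imwrite("pics/s3c.png",cv2.resize(im[210:350,237:377,::-1],None,fx=4,fy=4,interpolation=cv2.INTER_CUBIC))
E
```

```text
True [-2.31451305e-05 -2.72139450e-05 -3.34099617e-03] [-0.63484795  0.23293802  4.17002006]
267 67
34.3333
```

View pics/w5c.png

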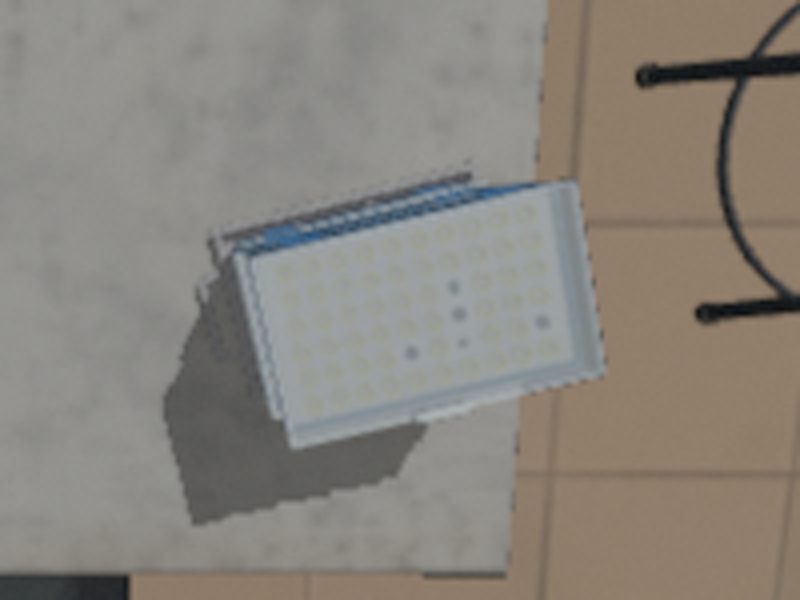

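View pics/s3c.png

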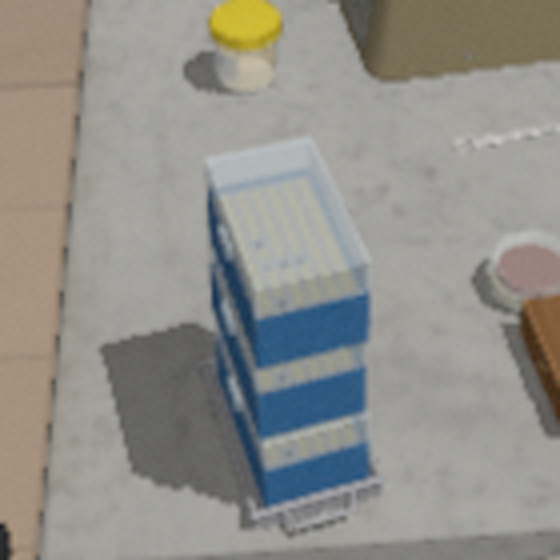

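Both pictures show one upright three-box column. In the side crop the near-end bottom corners are at (260,366)/(368,334), (265,435)/(366,409) and (268,504)/(366,474). I turn these into offsets.

```bash
python3 - <<'E'
from h import *
C=load("w5"); c=lambda a: np.array(a)/4+[267,67]
s,e=fit(c([(236,252),(576,181),(604,373),(292,448)]),.198,C,[.483,-.3665,.24]); print("top",s,e)
B=Rn.from_euler("z",s[2])
print("pred middle lid top -x+y,+x+y",np.round((proj(B.apply([(-.033,.055,0),(.033,.055,0)])+[s[0],s[1],.133],C)-[267,67])*4).tolist())
C=load("s3"); B=Rn.from_euler("z",.237)
for z,uv in ((.133,[(260,366),(368,334)]),(.068,[(265,435),(366,409)]),(.003,[(268,504),(366,474)])):
    w=B.apply([(-.033,-.055,0),(.033,-.055,0)])+[.483,-.3668,z]
    m=np.array(uv)/4+[237,210]; print(z,np.round(B.inv().apply(ray(m,z,C)-w)*1e3,1)[:,:2].tolist())
# edge positions straight from side picture: colour change rows along the near end, for level check
for t in ("sloped_box","open_box"): print(t,[(np.round(d["at"],3).tolist(),round(d["score"],2)) for d in models.mark_of(t,"wrist")])
E
```

```text
top [ 0.48249369 -0.36824326  0.23099113] 1.0125644122892263
pred middle lid top -x+y,+x+y [[277.0, 416.0], [240.0, 249.0]]
0.133 [[3.5, -1.2], [2.2, 1.9]]
0.068 [[6.5, 3.6], [2.6, 2.8]]
0.003 [[7.5, 4.6], [5.1, 6.3]]
sloped_box [([0.484, -0.374, 0.128], 0.55)]
open_box []
```

The wrist picture puts the top box within about 2 mm of the middle one. The side picture agrees within its noise of roughly 3 mm, and the limit is 7 mm. I hand it in.

```bash
python3 - <<'E'
from plant import *
print(telemetry.current_t()); print(r.sign_off())
E
```

```text
34.4333
the job is handed in; nothing more can be done
None
```

The job is handed in at 34.4 s, with no verdict returned: the tray box's lid is shut and the bench box, then the sloped box, stand on it, released, each within about 1–4 mm of flush by the last pictures (limit 7 mm).

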